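# Index the eyelet press to its tall die

### The arm

A 6-joint arm with a two-finger parallel gripper is mounted at the origin on the work surface. World frame = base frame: x ahead of the robot, y to its left, z up, the work surface at z = 0. Lengths are in m, angles in rad, forces in N, time in s.
With the tool pointing down it reaches from about 0.275 to 0.975 m from the base axis. Payload 8.4 kg.
Tool frame: the origin (TCP) lies at the very end of the fingers, on their centre line; the grasp point (between the pads) lies 19 mm behind it; z points along the fingers, x is the direction in which the jaws open and shut, and the axes are right-handed (so a half turn about z gives the same grasp; the last joint's range is limited). The gripper opens to 92 mm and grips with 3 to 60 N. Pads are 20 mm wide; open, the fingers measure 128 mm over their backs; the gripper's body (75 mm by 189 mm) begins 69 mm behind the grasp point.
Start: joints at [1.165, 0.353, 1.633, -0, 1.155, -0.002], TCP at [0.246, 0.575, 0.215] pointing down, gripper open.
Joint ranges: [-2.63, 2.63], [-0.92, 2.1], [0.06, 2.66], [-1.3, 4.44], [0, 2.69], [-3.02, 3.02]. Speed limits (rad/s): [2.22, 2.22, 2.79, 3.14, 3.14, 3.14].

### API

Orientations are given as a unit quaternion [w, x, y, z].
In Python, from rig import * gives the robot as it stands. Calls block until the motion is done:
- goto(position, orientation): joint-space move of the TCP to a pose.
- line_to(position, feed=0.15, rotation=None, guard=None): straight line of the TCP; rotation=None keeps the orientation; feed is the mean speed in m/s. With guard (N) it stops when the force on the tool has changed by that much, and returns True; else False.
- movej(angles): joint-space move.
- set_gripper(opening, f_grip=None): opening from 0.0 (shut) to 1.0 (fully open); f_grip is the grip in N (None keeps the last); returns when the fingers have stopped.
- pause(seconds).
- solve_ik(position, orientation): joint angles nearest the present ones, or None.
- read_camera(name): name is "scene" or "top" or "wrist"; returns a dict with "pixels" (384x512x3 uint8, red, green, blue), "vertical_fov" (degrees; the focal length in pixels is half the picture's height over the tangent of half this angle, whatever the lens; pixels are square), "cx", "cy" (the principal point, pixels), "k1" (the pictures are not rectified: a ray, as slopes to the right and down, at radius r is drawn at 1 + k1 r^2 times it, then the intrinsics apply), "extrinsics" (4x4, takes a point from camera to world coordinates). Camera axes: x right, y down, z forward; pixel columns grow to the right and rows downward; lengths in m; the calibration is good to about 2 mm. A picture is of the moment at which its call begins. There is no depth.
A pose or a line that the arm cannot do raises IKError and nothing moves.
- close_job(): hands the job in, once; it reports no verdict.
Readings, each from a call of its own:
- get_t(): time.
- get_joints(): joint angles.
- get_qd(): joint speeds.
- get_joint_torque(): joint torques, N m.
- get_position(): TCP position.
- get_orientation(): TCP orientation.
- get_ft_force(): force on the tool from outside, world axes, zero at the start.
- get_ft_torque(): the same for the moment, N m.
- get_width(): opening from 0.0 (shut) to 1.0 (fully open).
Only numpy, scipy, OpenCV 4.12 (cv2) and the standard library are available. Lean on these libraries where they do the work, as an engineer would, in place of code of your own. Each camera call takes 0.05 s, during which the arm holds its last target. There are 200 camera calls.

### The job

On the eyelet press, push the round index table round by one position, whichever way brings the tall die that stands next to the press head to rest directly under the head, clicked into its detent. Leave the die standing in its socket, and do not turn the wooden thread carousel.

Things in the scene. Friction and masses are not known exactly. Their poses are not given: they have to be found in the camera images.
- press: Eyelet press, fixed: grey base 190 mm across under an aluminium index table; column 212 mm high on the far side, its arm holding the steel head over the table. Origin on the bench at the table's axis; +x points to the column (away from the robot within 0.35 rad), z up. Column at x = 133 to 171 mm; head at x = 70 mm, y = 0, lower face 145 mm up; arm 28 mm wide, x = 51 to 173 mm.
- index_table (a joint): Turn of the index table, rad, 0 at start, counter-clockwise from above positive. Disc 230 mm across, top 76 mm above bench. Six steel drive pegs, 12 mm across, 45 mm tall, on a 98 mm radius at 30, 90, ... 330 degrees from the press's +x plus the joint value. Detents every 1.047 rad: 3 N at a peg takes it over the ridge halfway, then it draws itself into the next; it can be turned on past it.
- die_tall_mid (a point): Centre of the loose tall steel die, 48 mm high, 25 mm across, waisted with domed top, upright in an 11 mm deep socket (1.5 mm play) of the index table; underside 79 mm above bench. Stations lie on a 70 mm radius every 60 degrees from the head; this one is next to the head, at +60 or -60 degrees. All other dies are low, at most 21 mm above the disc.
- thread_rack (a joint): Turn, rad, 0 at start, of the wooden thread carousel beside the press: a bystander of about the same size (plywood disc 230 mm across with thin pegs and spools). It turns easily; leave it alone.

How it is judged:
At the end, for the whole second after the job is handed in: The index table rests (slower than 0.05 rad/s) one position from its start, at 1.05 rad either way within 0.15 rad; the tall die is centred under the press head within 12 mm each way, still standing in its socket: upright within 0.17 rad, its centre 103 mm above the bench within 10 mm (x of die_tall_mid in the frame of press between 0.058 and 0.082 m and y of die_tall_mid in the frame of press between -0.012 and 0.012 m and z of die_tall_mid in the frame of press between 0.093 and 0.113 m and angle between die_tall_mid's own z axis and vertical below 0.17 rad and (value of joint index_table between 0.9 and 1.2 rad or value of joint index_table between -1.2 and -0.9 rad) and velocity of joint index_table between -0.05 and 0.05 rad/s); the robot touches nothing.
It fails at once if the thread carousel is turned by more than 0.2 rad (value of joint thread_rack above 0.2 rad or value of joint thread_rack below -0.2 rad).
It also fails if it takes over 35 s, if anything falls off the work surface, if the arm or the gripper's body presses on something with over 40 N, if the wrist force passes 120 N, or if a joint passes its speed limit or range.

## Working session

There is one attempt and no reset: what is moved stays moved. The work goes in short steps, each a Python script; the robot and the scene stay as the last script left them, time stands still between calls to the robot, and variables do not carry over. Pictures are saved under pics/ and viewed, about 8 in all and at most 12, crops included, and the job is handed in when it is done.

```bash
mkdir -p pics; ls; python3 - <<'E'
from rig import *
import cv2,numpy as np,pickle
d={}
for n in("scene","top"):
    c=read_camera(n);d[n]=c;cv2.imwrite(f"pics/{n}0.png",c["pixels"][:,:,::-1])
    print(n,c["vertical_fov"],c["cx"],c["cy"],c["k1"],np.round(c["extrinsics"],3).tolist())
pickle.dump(d,open("cams0.pkl","wb"))
print(get_t(),get_orientation())
E
```

```text
pics
scene 52.61559290735859 255.9320580142991 194.01884426460154 -0.01357520808421978 [[0.304, 0.655, -0.692, 1.203], [0.952, -0.225, 0.206, -0.191], [-0.021, -0.721, -0.692, 0.712], [0.0, 0.0, 0.0, 1.0]]
top 51.760098575810304 262.0913176184023 188.94228439890463 -0.12281575404665065 [[0.027, -0.996, 0.081, 0.525], [-1.0, -0.026, 0.012, -0.018], [-0.01, -0.081, -0.997, 0.938], [0.0, 0.0, 0.0, 1.0]]
0.1 [ 3.24996447e-04  8.34524781e-01  5.50970081e-01 -5.03691395e-04]
```

View pics/scene0.png

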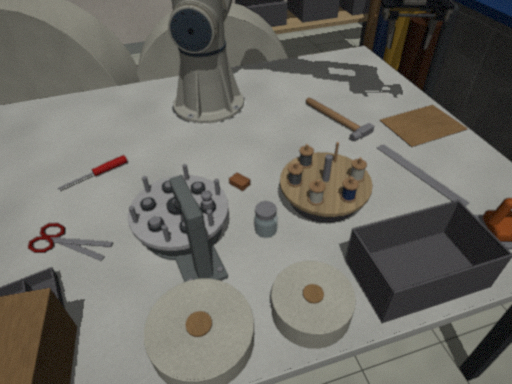

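View pics/top0.png

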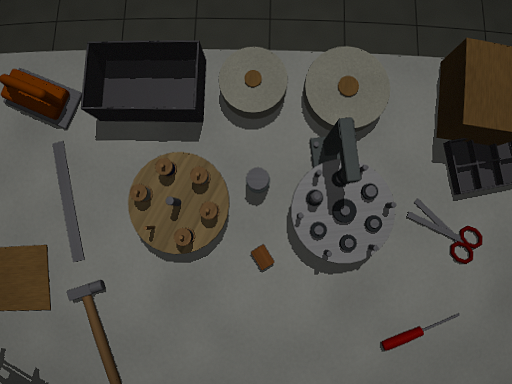

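The scene view shows the press at about (180,212) and the carousel at (326,183). The top view shows the press disc centred near (343,211), with candidate dies at (315,198) and (370,190). I'll enlarge both.

```bash
cat > h.py <<'E'
import numpy as np,cv2
def intr(c):
    f=c["pixels"].shape[0]/2/np.tan(np.radians(c["vertical_fov"]/2));return f
def proj(c,P):
    P=np.atleast_2d(P);T=np.linalg.inv(c["extrinsics"]);q=P@T[:3,:3].T+T[:3,3]
    K=np.array([[intr(c),0,c["cx"]],[0,intr(c),c["cy"]],[0,0,1.]])
    return cv2.projectPoints(q,np.zeros(3),np.zeros(3),K,np.array([c["k1"],0,0,0.]))[0][:,0]
def back(c,uv,z):
    K=np.array([[intr(c),0,c["cx"]],[0,intr(c),c["cy"]],[0,0,1.]])
    n=cv2.undistortPoints(np.array([[uv]],float),K,np.array([c["k1"],0,0,0.]))[0,0]
    E=np.array(c["extrinsics"]);d=E[:3,:3]@[n[0],n[1],1];o=E[:3,3];return o+d*(z-o[2])/d[2]
E
python3 - <<'E'
import pickle,cv2,numpy as np
from h import *
d=pickle.load(open("cams0.pkl","rb"))
t=d["top"];s=d["scene"]
print(back(t,(343,211),.076),back(t,(178,202),.03),back(s,(179,208),.076))
a=cv2.resize(t["pixels"][110:275,280:405],None,fx=3.6,fy=3.6,interpolation=cv2.INTER_CUBIC)
b=cv2.resize(s["pixels"][155:285,120:240],None,fx=3,fy=3,interpolation=cv2.INTER_CUBIC)
b=cv2.copyMakeBorder(b,0,a.shape[0]-b.shape[0],0,0,cv2.BORDER_CONSTANT)
o=np.hstack([a,b[:,:345]]);o=np.clip(o*1.5,0,255).astype(np.uint8);print(o.shape)
cv2.imwrite("pics/crop.png",o[:,:,::-1])
E
```

```text
[ 0.55109649 -0.18521603  0.076     ] [0.5632591  0.18695878 0.03      ] [ 0.55502396 -0.18328489  0.076     ]
(594, 795, 3)
```

View pics/crop.png

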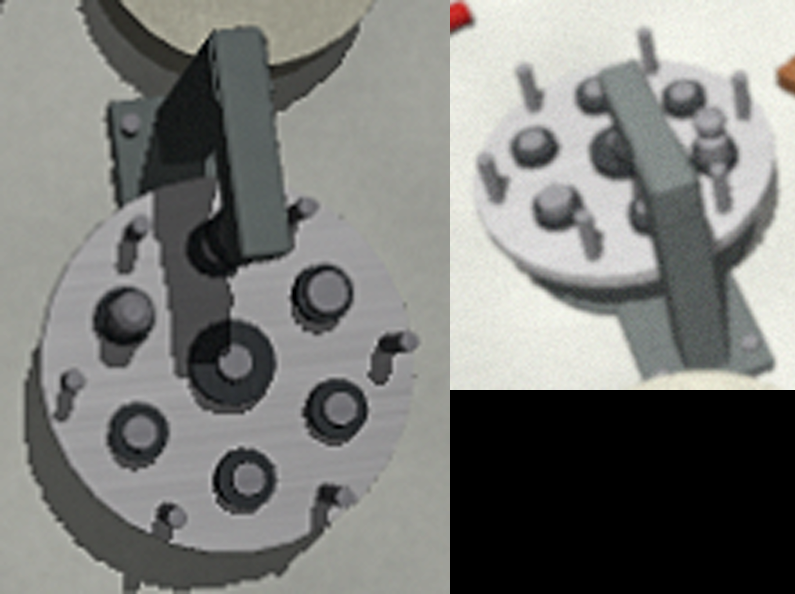

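The tall die is on the left (+y) side of the head. It shows at crop (125,313) in the top view and as the tall waisted one at (712,130) in the scene view. That is the +60° station, so the table must turn by −60° (clockwise). I'll fit the press pose from the peg tips.

```bash
cat > fit.py <<'E'
import pickle,numpy as np
from h import *
from scipy.optimize import least_squares
d=pickle.load(open("cams0.pkl","rb"));t=d["top"];s=d["scene"]
T={30:(140,226),330:(308,207),270:(405,341),210:(344,497),150:(176,516),90:(75,380)}
S={150:(741,76),210:(646,33),270:(525,68),330:(485,157),30:(720,168),90:None,}
# scene: 5 visible, remaining one matched below
S={150:(741,76),210:(645,33),270:(525,68),330:(485,157),30:(583,215),90:(720,168)}
S={90:(741,76),150:(645,33),210:(525,68),270:(485,157),330:(583,215),30:(720,168)}
def pts(p,ks): a=np.radians(ks)+p[2];return np.c_[p[0]+.098*np.cos(a),p[1]+.098*np.sin(a),0*a+.121]
ut=np.array([(280+x/3.6,110+y/3.6) for x,y in T.values()]);us=np.array([(120+(x-450)/3,155+y/3) for x,y in S.values()])
rt=lambda p:(proj(t,pts(p,list(T)))-ut).ravel()
rs=lambda p:(proj(s,pts(p,list(S)))-us).ravel()
for f in(rt,rs,lambda p:np.r_[rt(p),rs(p)]):
    r=least_squares(f,[.55,-.185,0.]);print(r.x.round(4),np.abs(r.fun).max().round(2),r.fun.std().round(2))
np.save("press.npy",r.x)
E
python3 fit.py
cat > plan.py <<'E'
import numpy as np
from scipy.spatial.transform import Rotation as R
p=np.load("press.npy")
def pos(deg,z,r=.098): a=np.radians(deg)+p[2];return [p[0]+r*np.cos(a),p[1]+r*np.sin(a),z]
def quat(k=1): # tool down, jaws along press +-y
    x=k*np.array([-np.sin(p[2]),np.cos(p[2]),0]);z=np.array([0,0,-1.]);q=R.from_matrix(np.c_[x,np.cross(z,x),z]).as_quat();return [q[3],*q[:3]]
E
python3 - <<'E'
from rig import *
from plan import *
for k in(1,-1):
    for dg in(210,150): print(k,dg,np.round(pos(dg,.103),3),np.round(solve_ik(pos(dg,.103),quat(k)),2))
E
```

```text
[ 0.5517 -0.1855  0.1375] 0.81 0.37
[ 0.554  -0.1833  0.1313] 0.7 0.28
[ 0.5523 -0.1844  0.1353] 1.03 0.35
1 210 [ 0.475 -0.244  0.103] [-0.48  0.35  1.92 -0.    0.87 -2.18]
1 150 [ 0.462 -0.147  0.103] [-0.31  0.28  2.03 -0.    0.83 -2.02]
-1 210 [ 0.475 -0.244  0.103] [-0.48  0.35  1.92 -0.    0.87  0.96]
-1 150 [ 0.462 -0.147  0.103] [-0.31  0.28  2.03 -0.    0.83  1.12]
```

The fits from both cameras agree to about 3 mm. I'll lift, go above the peg at 210° and check with the wrist camera.

```bash
python3 - <<'E'
from rig import *
from plan import *
from h import *
import cv2
x=get_position();line_to([x[0],x[1],.36],feed=.25)
goto(pos(210,.33),quat(-1))
set_gripper(0.33)
line_to(pos(210,.16),feed=.2)
c=read_camera("wrist");im=np.ascontiguousarray(c["pixels"][:,:,::-1])
for dg in(30,90,150,210,270,330):
    u=proj(c,pos(dg,.121))[0]
    if abs(u).max()<2000: cv2.drawMarker(im,tuple(int(v) for v in u),(0,0,255),0,12)
cv2.imwrite("pics/w1.png",im);print(get_t(),get_width(),get_position(),get_ft_force())
E
```

```text
5.8667 0.32876652495607106 [ 0.47565362 -0.24487917  0.16117783] [0.47521825 0.66385531 0.21102137]
```

View pics/w1.png

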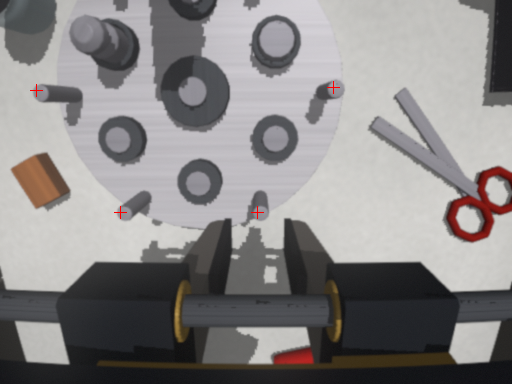

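The markers land within about 5 px (3 mm) of all four visible peg tips. The peg at (258,212) is centred between the fingers at (232–285). I'll go down and push along the arc.

```bash
python3 - <<'E'
from rig import *
from plan import *
from h import *
import cv2
if line_to(pos(210,.103),feed=.06,guard=6): print("contact",get_position(),get_ft_force()); raise SystemExit
for dg in np.linspace(210,150,13)[1:]:
    g=line_to(pos(dg,.103),feed=.06,guard=15)
    print(round(dg),g,np.round(get_ft_force(),1),round(get_t(),2))
    if g: break
else:
    pause(.5);print(np.round(get_ft_force(),1))
c=read_camera("top");im=cv2.resize(c["pixels"][110:275,280:405],None,fx=3.6,fy=3.6)
w=cv2.resize(read_camera("scene")["pixels"][155:285,120:240],None,fx=2.6,fy=2.6)
w=cv2.copyMakeBorder(w,0,594-w.shape[0],0,0,cv2.BORDER_CONSTANT)
cv2.imwrite("pics/p1.png",np.hstack([im,w])[:,:,::-1])
E
```

```text
205 False [-0.  -0.1  0.5] 7.26
200 False [-0.4 -2.4 -1.4] 7.55
195 False [-1.3 -3.9 -1.2] 7.84
190 False [-1.6 -3.1 -1.5] 8.13
185 False [-1.6 -2.6 -1.8] 8.43
180 False [ 0.1 -0.2 -0.1] 8.72
175 False [1.  0.2 0.1] 9.01
170 False [-1.1  2.3  0.8] 9.3
165 False [-0.4  2.4 -0.2] 9.59
160 False [-0.2  1.2 -0. ] 9.88
155 False [-0.2  0.2 -0.2] 10.18
150 False [-0.5 -0.   0.2] 10.47
[ 0.4 -0.7 -0.9]
```

View pics/p1.png

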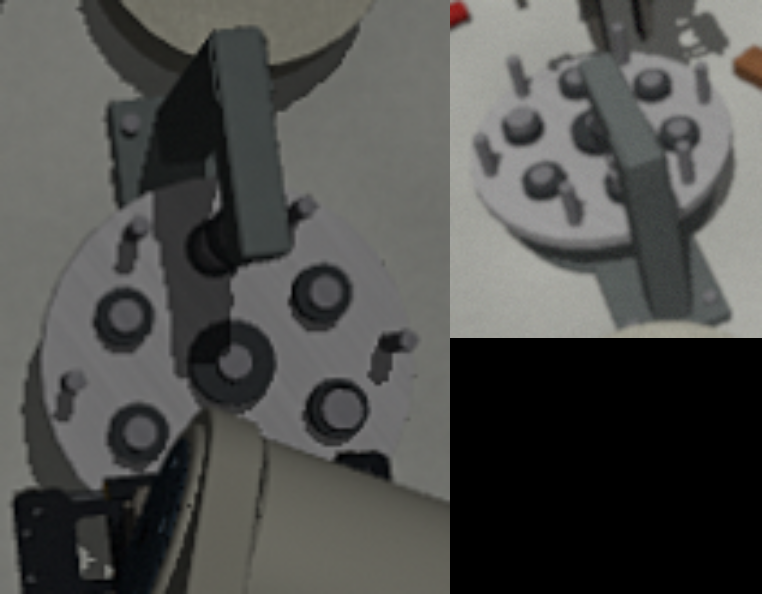

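The table has clicked over: the pegs sit at detent positions, the left station now holds a low die, and the force is about zero. I'll lift clear and check the die under the head from low down.

```bash
python3 - <<'E'
from rig import *
from plan import *
from h import *
import cv2
from scipy.spatial.transform import Rotation as R
line_to(pos(150,.26),feed=.15)
c=read_camera("wrist");w=c["pixels"].copy()
# die outline expected under the head: rings at base top and at dome
a=[p[0]+.07*np.cos(p[2]),p[1]+.07*np.sin(p[2])]
for z,col in((.079,(255,0,0)),(.127,(0,255,0))): 
    u=proj(c,[[*a,z]])[0];cv2.drawMarker(w,tuple(int(v) for v in u),col,0,8);print(u)
t=read_camera("top");im=cv2.resize(t["pixels"][110:275,280:405],(288,380))
cv2.imwrite("pics/p2.png",np.hstack([w,cv2.copyMakeBorder(im,0,4,0,0,cv2.BORDER_CONSTANT)])[:,:,::-1])
print(get_t(),get_position())
E
```

```text
[305.75603335  23.8088752 ]
[313.77108667  10.24421908]
12.3667 [ 0.46109722 -0.1471812   0.25903618]
```

View pics/p2.png

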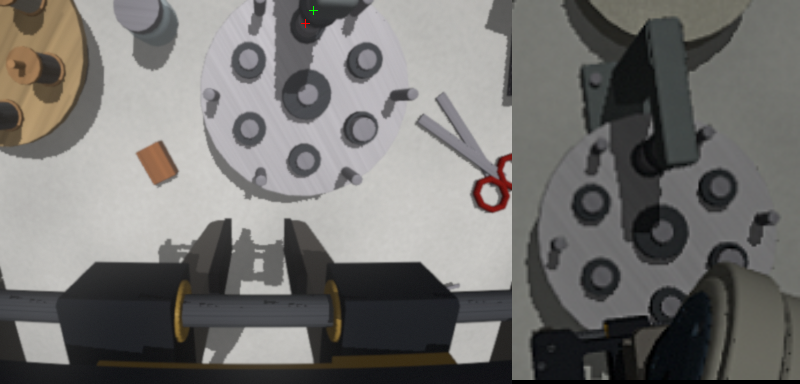

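The other five stations are low dies, but the one under the head is in shadow. I'll take one tilted look from the front to check that it stands upright.

```bash
python3 - <<'E'
from rig import *
from plan import *
from h import *
import cv2
from scipy.spatial.transform import Rotation as R
ca,sa=np.cos(p[2]),np.sin(p[2])
W=lambda v:[p[0]+ca*v[0]-sa*v[1],p[1]+sa*v[0]+ca*v[1],v[2]]
for th,P in((.8,(-.17,.03,.24)),(.6,(-.17,.03,.25)),(.45,(-.16,.03,.26))):
    z=np.array([np.sin(th)*ca,np.sin(th)*sa,-np.cos(th)]);x=-np.array([-sa,ca,0])
    q=R.from_matrix(np.c_[x,np.cross(z,x),z]).as_quat();q=[q[3],*q[:3]]
    if solve_ik(W(P),q) is not None: break
print(th);goto(W(P),q)
c=read_camera("wrist");w=np.clip(c["pixels"]*1.8,0,255).astype(np.uint8)
g=lambda pts:[cv2.circle(w,tuple(int(round(v)) for v in u),1,(255,0,0),-1) for u in proj(c,pts)]
g([W((.07,s*.0125,zz)) for s in(-1,1) for zz in np.linspace(.087,.127,6)])
u=proj(c,W((.07,0,.1)))[0];print(u,get_t(),get_ft_force())
x0,y0=[int(max(0,v-d)) for v,d in zip(u,(130,100))]
cv2.imwrite("pics/p3.png",cv2.resize(w[y0:y0+200,x0:x0+260],None,fx=2.9,fy=2.9,interpolation=cv2.INTER_CUBIC)[:,:,::-1])
E
```

```text
0.8
[279.8911812  110.28849664] 13.7417 [0.06655454 0.61661252 0.93802039]
```

View pics/p3.png

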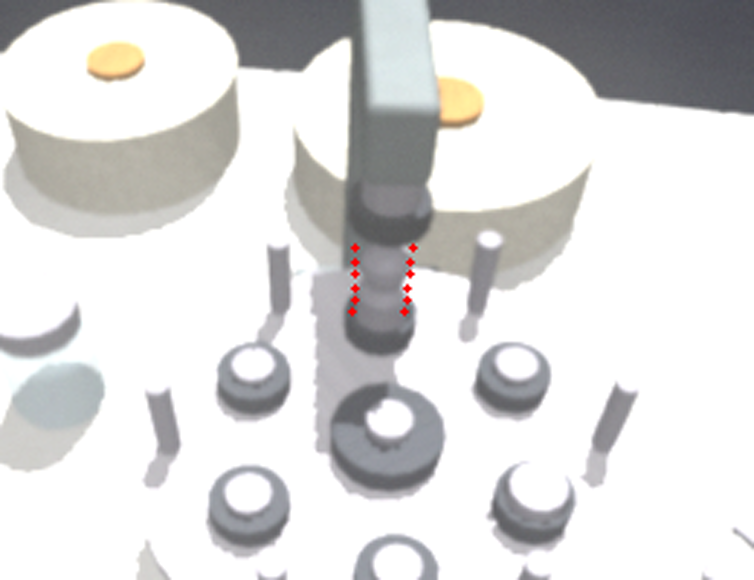

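The tall die stands upright at (382,285), inside the expected outline and directly under the head. The robot is touching nothing, so I'll hand in.

```bash
python3 -c "
from rig import *
print(get_t());close_job()"
```

```text
13.7417
the job is handed in; nothing more can be done
```

I turned the index table one position clockwise (−60°), which brought the tall die from the +60° station to directly under the press head. I did this by straddling the drive peg at 210° with the half-open fingers and carrying it along its arc to 150°. I handed in at 13.7 s.

- **Detent:** the push force changed sign just past halfway, and about zero force was left at the end. The pegs came back to the detent positions, judged by eye from the pictures.
- **Die:** the last tilted picture shows it upright in its socket under the head, within a few millimetres of the predicted outline.
- **Robot:** the arm was clear of everything when I handed in.
- **Thread carousel:** the arm never went near it at low height. I did not measure its angle afterwards.
- **Disagreement:** the two cameras' estimates of the press position differed by about 3 mm, well inside the finger clearance and the tolerance.

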